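# Hold a sprung interlock cover at the index arm

### The job

For an interlock check, first take the brass slotted weight off the lid of the grey box and set it down flat on the pile of papers without dropping it. Then lift the sprung lid by its bar handle until the lid lines up with the dark index arm at its side, and finish holding it still there: the lid falls shut if you let go. Leave the index arm and the other things lying about where they are.

Things in the scene. Friction and masses are not known exactly. Their poses are not given: they have to be found in the camera images.
- box: grey open-topped steel box, fixed to the table, 170 x 170 x 70 mm high, covered by the sprung lid. Origin: centre of its underside, on the table. Its x axis points from the handle side (front, towards the robot) to the hinge side, y to its left (the index arm's side), z up.
- lid (a joint): angle of the sprung lid in rad: 0 shut, grows as its front edge is lifted, up to 1.2. The lid is a flat aluminium plate 170 (box x) x 170 (box y) x 8 mm, 0.3 kg, its mid plane passing through the hinge line; shut, its top face is 78 mm above the table. A spring closes it (0.35 N m when shut, 0.5 N m more per rad): with the lid's own weight 4 to 7 N along the handle's path are needed (straight up, 4 N when shut to about 14 N at 0.8 rad). It falls shut when let go.
- lid_hinge (a point): point on the lid's hinge line, at its middle, in the box frame at (85, 0, 74) mm: the far top edge of the box. The hinge line runs along the box's y.
- lid_handle (a point): middle of the lid's handle, a round steel bar 10 mm thick and 84 mm long along the box's y, on two posts 76 mm apart; it moves with the lid. Lid shut: the bar's axis lies 145 mm in front of the hinge line (box -x) and 44 mm above it, which is 40 mm above the lid's top face and 118 mm above the table.
- lid_edge (a point): point on the lid's left edge, 100 mm from the hinge line in the lid's mid plane; its x axis lies in the plane of the lid, at right angles to the hinge line, and tilts with the lid.
- index (a joint): angle in rad of the index arm, a dark steel bar that turns about the lid's hinge line 15 mm outside the lid's left edge, clamped (stiff) on a thin curved quadrant bar of 88 mm radius; counted as the lid's angle is: the lid is lined up with the arm when lid equals index. Set somewhere between 0.4 and 0.8.
- index_tip (a point): free tip of the index arm, 100 mm from the hinge line; the arm is 8 mm wide, 3 mm thick; the point's x axis runs along the arm.
- weight: brass slotted weight, a disc 32 mm in diameter and 14 mm high, about 0.1 kg, lying on the rear half of the lid. Origin: centre of its underside.
- papers: pile of A4 papers in clear sleeves, fixed, about 310 x 232 mm along its own x and y (from -153 to +157 and from -123 to +109 mm), top face 9 mm above the table. Origin: centre of its underside, z up.
- stopwatch: white stopwatch, 76 x 53 x 14 mm, lying on the papers near one corner (about 100 mm from their centre along -x and 62 mm along +y); bystander. Origin: centre of its underside.
- spirit_level: small aluminium spirit level, 14 x 80 x 14 mm, on the table to the right of the box; bystander. Origin: centre of its underside.
- compass: round black pocket compass, 48 mm in diameter, 12 mm high, on the table behind the box; bystander. Origin: centre of its underside. (Obstacle elsewhere: an upright wire loop 0.38 m across, 0.27 to 0.66 m above the table, stands beyond the near right corner about a vertical axis at world x 0.28, y -0.55 m, its plane roughly along y; an arm parked beside it should first draw back towards its own base.)
Mind the look-alikes: they are no part of the job. Of the things like the weight, leave any that is green or purple; of the rest the smaller one is meant.

How it is judged (in metres and radians):
On the way:
1. the weight lies flat and let go on the papers, with the lid still shut (x of weight in the frame of papers between -0.145 and 0.145 m and y of weight in the frame of papers between -0.12 and 0.105 m and z of weight in the frame of papers between 0.003 and 0.015 m and angle between weight's own z axis and vertical below 0.2 rad and linear speed of weight below 0.03 m/s and contact force between the fingers and weight below 0.1 N and value of joint lid below 0.05 rad), for 0.2 s.
At the end, for the whole second after the job is handed in: The weight lies flat (tilt under 0.2 rad), still and released on the papers, its centre over 3 mm inside their edges; the lid is within 0.07 rad of the index arm, under 0.1 rad/s, carried by the fingers (over 1.5 N) and touched by no loose object (x of weight in the frame of papers between -0.145 and 0.145 m and y of weight in the frame of papers between -0.12 and 0.105 m and z of weight in the frame of papers between 0.003 and 0.015 m and angle between weight's own z axis and vertical below 0.2 rad and linear speed of weight below 0.03 m/s and contact force between the fingers and weight below 0.1 N and angle between the x axis of lid_edge and the x axis of index_tip, either way round below 0.07 rad and velocity of joint lid between -0.1 and 0.1 rad/s and contact force between the fingers and box above 1.5 N and contact force between each of weight, stopwatch, spirit_level, compass and box below 0.3 N); the arm keeps its last pose, push and grip.
It fails at once if the lid is lifted (over 0.12 rad) before the weight is on the papers (value of joint lid above 0.12 rad and not (x of weight in the frame of papers between -0.145 and 0.145 m and y of weight in the frame of papers between -0.12 and 0.105 m)).
It fails at once if the weight is dropped (falls free faster than 0.7 m/s, a drop of some 25 mm) (linear speed of weight above 0.7 m/s and contact force between the fingers and weight below 0.1 N).
It fails at once if the index arm is pushed out of place (tip moved over 8 mm) (distance of index_tip from where it was at the start of the episode above 0.008 m).
It fails at once if a bystander (stopwatch, spirit level, compass) is moved over 25 mm (distance of any of stopwatch, spirit_level, compass from where it was at the start of the episode above 0.025 m).
It also fails if it takes over 54 s, if anything falls off the work surface, if the arm or the gripper's body presses on something with over 40 N, if the wrist force passes 120 N, or if a joint passes its speed limit or range.

### The arm

A 6-joint arm with a two-finger parallel gripper is mounted at the origin on a cart in front of the work surface, level with it; the furniture and walls round the work are solid. World frame = base frame: x ahead of the robot, y to its left, z up, the work surface at z = 0. Lengths are in m, angles in degrees, forces in N, time in s.
With the tool pointing down it reaches from about 0.35 to 0.875 m from the base axis. Payload 4.2 kg.
Tool frame: the origin (TCP) lies at the very end of the fingers, on their centre line; the grasp point (between the pads) lies 19 mm behind it; z points along the fingers, y is the line along which they close (so a half turn about z gives the same grasp; the last joint's range is limited). The gripper opens to 85 mm and grips with 20 to 120 N. Pads are 22 mm wide; open, the fingers measure 114 mm over their backs; the gripper's body (76 mm by 85 mm) begins 54 mm behind the grasp point. The pads swing forward as they close: fully open they stand 13 mm farther back than shut.
Start: joints at [91.822, 22.042, 0.453, 0, -68.411, -14.817], TCP at [0.141, 0.609, 0.192] pointing down, gripper open.
Joint ranges: [-179.83, 179.83], [-69.29, 118.12], [-61.27, 80.66], [-181.25, 117.63], [-171.15, -9.14], [-177.46, 177.46]. Speed limits (degrees/s): [159.86, 159.86, 180, 180, 180, 180].

### API

Orientations are given as a 3x3 rotation matrix whose columns are the frame's x, y, z axes.
In Python, from rig import * gives the robot as it stands.
- The arm moves only by the tool play_rows, never from a script. Its argument "motion" is a list of rows, each a list of 6 numbers: the shift along the tool's x, y, z as a fraction of full scale, then the turn, a rotation vector about the tool's x, y, z as a fraction of full scale. A call has exactly 8 rows; each row shifts and turns the commanded pose from where the row before left it, along the tool's axes as they then stand; what a row does not reach is not made up. Full scale, the value 1, is 40 mm for a shift and 0.12 rad for a turn. A row lasts 1/12 s, in which the tool goes at most 41.7 mm and 7.16 degrees, less where a joint would pass 70% of its speed; a pose out of reach is approached as far as the arm can. A call with a number of a shift or a turn outside -1 to 1 is refused whole. A call with a gripper value outside its range is refused whole. "jaw" is the closure, from -1 (fully open) to 1 (shut), set as the call begins (left out, the last holds). The fingers move at their own pace and stop on an object; the grip force is fixed at half the most. Time passes only in rows, so rows that do not move let the fingers close, or fill a call up. It gives the time, the measured TCP pose, the force, the opening and the grip force at its end, in the units of the state.
- get_state(): the state, without advancing time (a new reading comes with each control period).
- read_camera(name): name is "scene" or "top"; returns the picture (480x640x3 uint8, red, green, blue); there is no depth.
- camera_params(name): a dict with "vertical_fov" (degrees; the focal length in pixels is half the picture's height over the tangent of half this angle, whatever the lens; pixels are square), "cx", "cy" (the principal point, pixels), "world_from_camera" (4x4, takes a point from camera to world coordinates). Camera axes: x right, y down, z forward; pixel columns grow to the right and rows downward; lengths in m; the calibration is good to about 2 mm. A picture is of the moment at which its call begins. camera_params takes no time and is no camera call.
- finish_job(): hands the job in; it is judged then, once.
The state is a dict: "time": time; "joint_pos": joint angles; "dq": joint speeds; "joint_torque": joint torques, N m; "position": TCP position; "tcp_rot": TCP orientation; "ft_force": force on the tool from outside, world axes, zero at the start; "ft_torque": the same for the moment, N m; "grip_width": opening from 0.0 (shut) to 1.0 (fully open); "grip_force": force on a finger pad.
Only numpy, scipy, OpenCV 4.12 (cv2) and the standard library are available. Lean on these libraries where they do the work, as an engineer would, in place of code of your own. Each camera call takes 0.05 s, during which the arm holds its last target. There are 200 camera calls.

## Working session

There is one attempt and no reset: what is moved stays moved. The work goes in short steps, Python scripts to look and compute and a tool call to move; the robot and the scene stay as the last step left them, time stands still between calls to the robot, and variables do not carry over. Pictures are saved under pics/ and viewed, at most 10 in all, crops included, and the job is handed in when it is done.

Besides the shell and the picture viewer there is one more tool, called after ">>>" by a JSON object that holds its "op" and its "data". play_rows: Moves the arm, as the interface text tells. Its arguments: {"type":"object","properties":{"motion":{"type":"array","items":{"type":"array","items":{"type":"number"}}},"jaw":{"type":"number"}},"required":["motion"]}

```bash
mkdir -p pics; ls; python3 - <<'E'
from rig import *
import cv2,numpy as np
for n in("scene","top"):
    im=read_camera(n); cv2.imwrite(f"pics/{n}0.png",im[:,:,::-1]); p=camera_params(n); print(n,p["vertical_fov"],p["cx"],p["cy"]); print(np.round(p["world_from_camera"],4))
s=get_state(); print(s["time"],np.round(s["tcp_rot"],3),s["position"],s["grip_width"])
E
```

```text
pics
scene 49.83715197530712 319.07309521256985 235.71724467709728
[[ 0.7959 -0.4095  0.4458 -0.0347]
 [-0.6053 -0.5304  0.5935 -0.7434]
 [-0.0066 -0.7422 -0.6701  0.9274]
 [ 0.      0.      0.      1.    ]]
top 52.54443041491193 325.7836764143523 243.60375468874437
[[ 0.0077 -0.9858  0.1677  0.3484]
 [-0.9997 -0.0117 -0.0226 -0.007 ]
 [ 0.0242 -0.1675 -0.9856  0.9671]
 [ 0.      0.      0.      1.    ]]
0.1 [[ 0.974 -0.225 -0.   ]
 [-0.225 -0.974 -0.002]
 [ 0.     0.002 -1.   ]] [0.14038544 0.60842336 0.19094875] 0.9977235414805384
```

View pics/scene0.png

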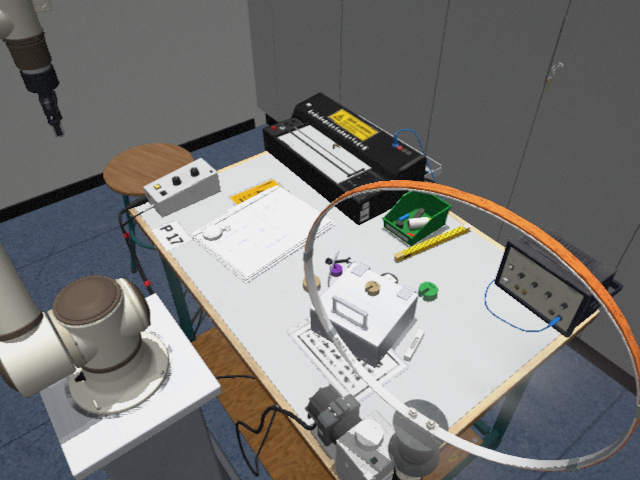

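View pics/top0.png

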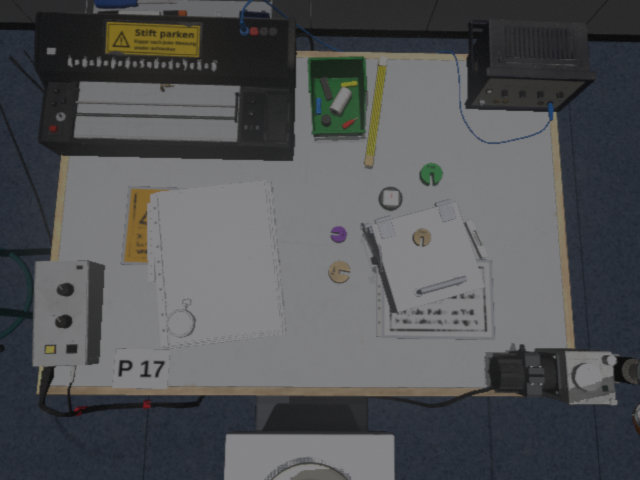

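Top view: the box lid is at about (430,255) with its handle at (442,286), and the papers are at about (217,263) with the stopwatch at (180,323). Weight candidates in the top view are the brass disc on the lid (422,238), a larger brass disc on the table (340,271), a purple one (339,234) and a green one (431,174). The one meant is the brass disc on the lid, since it's the smaller of the two that aren't green or purple. I'll confirm that in an enlarged crop.

```bash
python3 - <<'E'
import cv2,numpy as np
t=cv2.imread("pics/top0.png")[165:315,320:500]; s=cv2.imread("pics/scene0.png")[240:370,290:450]
a=cv2.resize(t,None,fx=4,fy=4,interpolation=cv2.INTER_CUBIC); cv2.imwrite("pics/ct.png",a)
b=cv2.resize(s,None,fx=4.6,fy=4.6,interpolation=cv2.INTER_CUBIC); cv2.imwrite("pics/cs.png",b)
E
cat > h.py <<'E'
import numpy as np
from rig import *
def ray(n,u,v):
    p=camera_params(n);T=np.array(p["world_from_camera"]);f=240/np.tan(np.radians(p["vertical_fov"]/2))
    d=T[:3,:3]@np.array([(u-p["cx"])/f,(v-p["cy"])/f,1]);return T[:3,3],d/np.linalg.norm(d)
def onz(n,u,v,z):
    o,d=ray(n,u,v);return o+d*(z-o[2])/d[2]
def onplane(n,u,v,p,nrm):
    o,d=ray(n,u,v);return o+d*(np.dot(p-o,nrm)/np.dot(d,nrm))
def proj(n,P):
    p=camera_params(n);T=np.array(p["world_from_camera"]);f=240/np.tan(np.radians(p["vertical_fov"]/2))
    c=T[:3,:3].T@(np.array(P)-T[:3,3]);return np.array([p["cx"]+f*c[0]/c[2],p["cy"]+f*c[1]/c[2]])
E
```

```text
(no output)
```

View pics/ct.png

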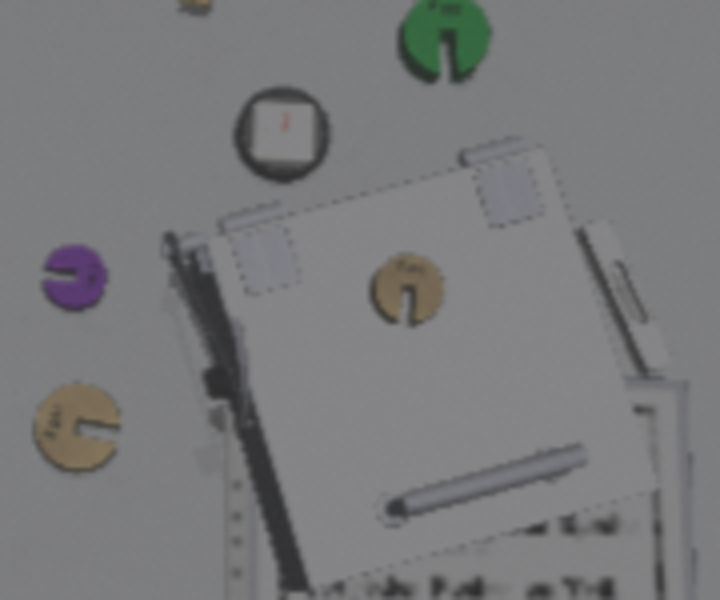

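View pics/cs.png

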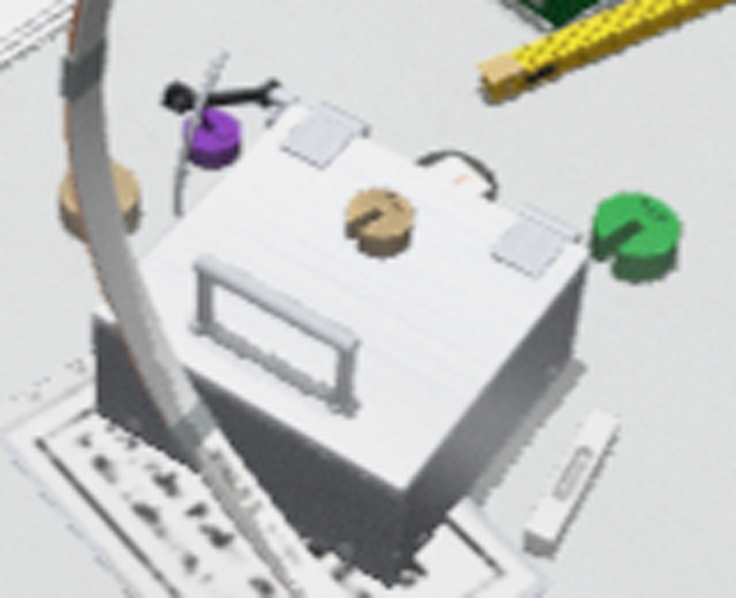

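The crop confirms it: the brass disc on the lid (top 422,237) is smaller than the brass one on the table. The index arm runs from the hinge at crop (283,95) to its clamp at about (180,97) in the scene view.

```bash
python3 - <<'E'
from h import *
import cv2
c=np.array([[207,240],[548,147],[655,487],[310,582]])/4+[320-.4,165-.4]
P=np.array([onz("top",*q,0.078) for q in c]);BL,BR,FR,FL=P
print(np.round(P,4),[round(np.linalg.norm(P[i]-P[(i+1)%4]),4) for i in range(4)])
c2=np.array([[287,100],[590,250],[405,490]])/4.6+[290-.4,240-.4]
print("scene corners BL,BR,FR",[np.round(onz("scene",*q,0.078),4) for q in c2])
x=((BL-FL)+(BR-FR));x[2]=0;x/=np.linalg.norm(x);z=np.array([0,0,1.]);y=np.cross(z,x)
ctr=P.mean(0);ctr[2]=0;print("box",ctr,"yaw",np.degrees(np.arctan2(x[1],x[0])))
np.savez("box.npz",c=ctr,x=x,y=y)
W=lambda b:ctr+x*b[0]+y*b[1]+z*b[2]
for n in("top","scene"):
    im=read_camera(n); hsv=cv2.cvtColor(im,cv2.COLOR_RGB2HSV)
    m=cv2.inRange(hsv,(8,60,60),(25,200,255))
    k,l,st,ce=cv2.connectedComponentsWithStats(m)
    for i in range(1,k):
        if 60<st[i,4]<900 and st[i,2]<40: print(n,ce[i].round(1),st[i], onz(n,*ce[i],0.092 if n=="top" else .088).round(4))
for n,q in(("top",(485*.25+319.6,482*.25+164.6)),("scene",(278/4.6+289.6,300/4.6+239.6))):
    print("handle",n,onz(n,*q,0.118),"pred",W((-60,0,118)/np.array(1000.)))
# index
h=W(np.array([.085,.100,.074]))
print("hinge px",(proj("scene",h)-[289.6,239.6])*4.6,(proj("top",h)-[319.6,164.6])*4)
for a in(.4,.5,.6,.7,.8):
    t=W(np.array([.085-.1*np.cos(a),.1,.074+.1*np.sin(a)])); print(a,(proj("scene",t)-[289.6,239.6])*4.6,(proj("top",t)-[319.6,164.6])*4)
pp=[onz("top",*q,0.009) for q in((152,196),(269,182),(283,334),(163,346))]; print(np.round(pp,3)); print("paper c",np.mean(pp,0))
print("sw",onz("top",180,323,.02))
E
```

```text
[[ 0.5368 -0.1125  0.078 ]
 [ 0.5839 -0.2749  0.078 ]
 [ 0.4232 -0.3184  0.078 ]
 [ 0.3785 -0.1582  0.078 ]] [np.float64(0.1691), np.float64(0.1665), np.float64(0.1664), np.float64(0.1648)]
scene corners BL,BR,FR [array([ 0.5371, -0.1087,  0.078 ]), array([ 0.5861, -0.2732,  0.078 ]), array([ 0.4246, -0.322 ,  0.078 ])]
box [ 0.48059819 -0.21598665  0.        ] yaw 15.635951659098556
top [555.8 153.2] [551 121  10  58 229] [ 0.6775 -0.4649  0.092 ]
top [ 58.7 208.2] [ 50 155  18 106 721] [0.557  0.4608 0.092 ]
top [368.6 160. ] [365 155   9  11  80] [ 0.6582 -0.1066  0.092 ]
top [421.7 236.2] [414 229  16  16 160] [ 0.5133 -0.2035  0.092 ]
top [338.4 271.2] [329 261  21  21 267] [ 0.447  -0.0503  0.092 ]
top [ 57.4 390.6] [ 47 387  21   8 160] [0.2362 0.4314 0.092 ]
scene [456.8 217.2] [448 211  20  14  67] [ 0.8404 -0.1565  0.088 ]
scene [401.6 255.9] [394 252  22  10 102] [ 0.6329 -0.1728  0.088 ]
scene [372.1 287. ] [366 281  13  14 128] [ 0.5141 -0.2037  0.088 ]
scene [ 15.5 333.3] [  0 323  32  18 131] [-0.1381  0.1404  0.088 ]
scene [256.2 432.7] [238 410  36  45 504] [ 0.1352 -0.3337  0.088 ]
handle top [ 0.42133257 -0.22925905  0.118     ] pred [ 0.42281857 -0.2321581   0.118     ]
handle scene [ 0.42659768 -0.23213771  0.118     ] pred [ 0.42281857 -0.2321581   0.118     ]
hinge px [269.24156019  93.90376932] [172.7245592  244.01577986]
0.4 [161.29127893 145.17729205] [238.42121762 423.04069538]
0.5 [166.78167973 126.64939433] [238.37438105 411.18726387]
0.6 [173.4044502  107.66849826] [237.61757385 397.30684632]
0.7 [181.08610802  88.46479563] [236.14099245 381.51715354]
0.8 [189.7368253   69.27428493] [233.94553443 363.97132763]
[[0.605 0.322 0.009]
 [0.637 0.088 0.009]
 [0.333 0.052 0.009]
 [0.309 0.281 0.009]]
paper c [0.47096758 0.18587894 0.009     ]
sw [0.3524792  0.24851079 0.02      ]
```

>>> {"op": "play_rows", "data": {"motion": [[0.57,0.737,-0.15,0,0,0],[0.57,0.737,-0.15,0,0,0],[0.57,0.737,-0.15,0,0,0],[0.57,0.737,-0.15,0,0,0],[0.57,0.737,-0.15,0,0,0],[0.57,0.737,-0.15,0,0,0],[0.57,0.737,-0.15,0,0,0],[0.57,0.737,-0.15,0,0,0]], "jaw": -1}}

```text
time: 0.87
position: [0.2655, 0.3362, 0.2402]
tcp_rot: [[0.975, -0.224, -0.0], [-0.224, -0.975, 0.0], [-0.0, -0.0, -1.0]]
ft_force: [0.5, -0.1, -0.2]
grip_width: 1.0
grip_force: 0.0
```

>>> {"op": "play_rows", "data": {"motion": [[0.57,0.737,0,0,0,0],[0.57,0.737,0,0,0,0],[0.57,0.737,0,0,0,0],[0.57,0.737,0,0,0,0],[0.57,0.737,0,0,0,0],[0.57,0.737,0,0,0,0],[0.57,0.737,0,0,0,0],[0.57,0.737,0,0,0,0]]}}

```text
time: 1.53
position: [0.3901, 0.0655, 0.2402]
tcp_rot: [[0.974, -0.224, 0.001], [-0.224, -0.974, 0.001], [0.001, -0.001, -1.0]]
ft_force: [0.9, 0.9, -0.6]
grip_width: 1.001
grip_force: 0.0
```

>>> {"op": "play_rows", "data": {"motion": [[0.57,0.737,0,0,0,0],[0.57,0.737,0,0,0,0],[0.57,0.737,0,0,0,0],[0.57,0.737,0,0,0,0],[0.57,0.737,0,0,0,0],[0.57,0.737,0,0,0,0],[0.57,0.737,0,0,0,0],[0.57,0.737,0,0,0,0]]}}

```text
time: 2.2
position: [0.5149, -0.2054, 0.2397]
tcp_rot: [[0.974, -0.225, -0.0], [-0.225, -0.974, 0.0], [-0.0, -0.0, -1.0]]
ft_force: [-0.1, 0.5, 0.3]
grip_width: 0.998
grip_force: 0.0
```

>>> {"op": "play_rows", "data": {"motion": [[0,0,0,0,0,1],[0,0,0,0,0,1],[0,0,0,0,0,1],[0,0,0,0,0,1],[0,0,0,0,0,1],[0,0,0,0,0,1],[0,0,0,0,0,1],[0,0,0,0,0,1]]}}

```text
time: 2.87
position: [0.5144, -0.2034, 0.2397]
tcp_rot: [[0.369, -0.929, -0.001], [-0.929, -0.369, 0.0], [-0.0, 0.0, -1.0]]
ft_force: [0.0, 0.3, 0.2]
grip_width: 0.997
grip_force: 0.0
```

>>> {"op": "play_rows", "data": {"motion": [[0,0,0,0,0,0.89],[0,0,0.6,0,0,0],[0,0,0.6,0,0,0],[0,0,0.6,0,0,0],[0,0,0.6,0,0,0],[0,0,0.6,0,0,0],[0,0,0.6,0,0,0],[0,0,0.27,0,0,0]]}}

```text
time: 3.53
position: [0.5123, -0.2029, 0.0817]
tcp_rot: [[0.273, -0.962, -0.006], [-0.962, -0.273, 0.001], [-0.003, 0.005, -1.0]]
ft_force: [-0.3, -0.4, -0.5]
grip_width: 1.005
grip_force: 0.0
```

>>> {"op": "play_rows", "data": {"motion": [[0,0,0,0,0,0],[0,0,0,0,0,0],[0,0,0,0,0,0],[0,0,0,0,0,0],[0,0,0,0,0,0],[0,0,0,0,0,0],[0,0,0,0,0,0],[0,0,0,0,0,0]], "jaw": 0.1}}

```text
time: 4.2
position: [0.5147, -0.2035, 0.0855]
tcp_rot: [[0.274, -0.962, 0.001], [-0.962, -0.274, -0.0], [0.0, -0.001, -1.0]]
ft_force: [0.4, -0.7, -0.1]
grip_width: 0.451
grip_force: 0.0
```

```bash
python3 - <<'E'
from h import *
import cv2
s=get_state();print(s["position"],s["grip_width"],s["ft_force"])
im=read_camera("scene")[220:340,290:450]
cv2.imwrite("pics/g1.png",cv2.resize(im[:,:,::-1],None,fx=5,fy=5,interpolation=cv2.INTER_CUBIC))
E
```

```text
[ 0.51473564 -0.20346477  0.08546682] 0.4509704659707732 [ 0.40470795 -0.65426616 -0.09083463]
```

View pics/g1.png

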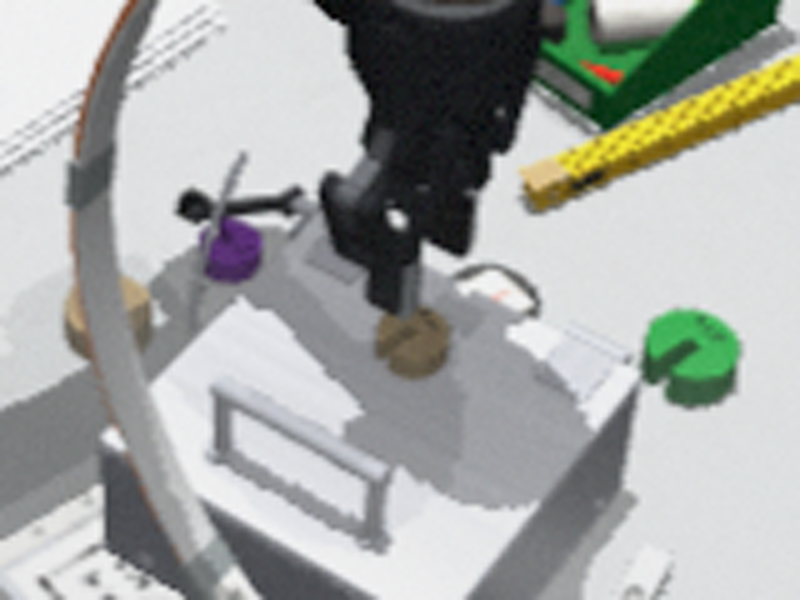

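```bash
python3 - <<'E'
from h import *
for n in("scene","top"):
  for z in(.078,.0855,.1,.115): 
    p=proj(n,(.5147,-.2035,z)); print(n,z,p,(p-[289.6,219.6])*5)
b=np.load("box.npz")
for d in(-.02,.02): print(d,[((proj("scene",np.array([.5147,-.2035,z])+b["x"]*d)-[289.6,219.6])*5).round() for z in (.0855,.0985,.11)])
E
```

```text
scene 0.078 [371.92488644 289.92983321] [411.62443221 351.64916604]
scene 0.0855 [372.13746207 287.62497802] [412.68731033 340.12489008]
scene 0.1 [372.55385232 283.11025884] [414.76926162 317.55129418]
scene 0.115 [372.99227402 278.35666338] [416.9613701  293.78331691]
top 0.078 [420.03747343 236.78502292] [652.18736713  85.92511459]
top 0.0855 [420.90855442 236.05147004] [656.54277208  82.2573502 ]
top 0.1 [422.6338135  234.59859852] [665.16906748  74.99299259]
top 0.115 [424.47805967 233.04552583] [674.39029836  67.22762917]
-0.02 [array([388., 368.]), array([389., 347.]), array([391., 329.])]
0.02 [array([437., 313.]), array([439., 293.]), array([441., 275.])]
```

>>> {"op": "play_rows", "data": {"motion": [[0,0,0,0,0,0],[0,0,0,0,0,0],[0,0,0,0,0,0],[0,0,0,0,0,0],[0,0,0,0,0,0],[0,0,0,0,0,0],[0,0,0,0,0,0],[0,0,0,0,0,0]], "jaw": 0.35}}

```text
time: 4.92
position: [0.5146, -0.2035, 0.0851]
tcp_rot: [[0.274, -0.962, -0.0], [-0.962, -0.274, -0.0], [-0.0, 0.0, -1.0]]
ft_force: [-0.3, 0.1, 0.5]
grip_width: 0.325
grip_force: 0.0
```

```bash
python3 - <<'E'
from h import *
import cv2
a=read_camera("scene")[240:320,330:410]; b=read_camera("top")[190:270,380:460]
cv2.imwrite("pics/g2.png",cv2.resize(np.hstack([a,b])[:,:,::-1],None,fx=5,fy=5,interpolation=cv2.INTER_CUBIC))
E
```

```text
(no output)
```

View pics/g2.png

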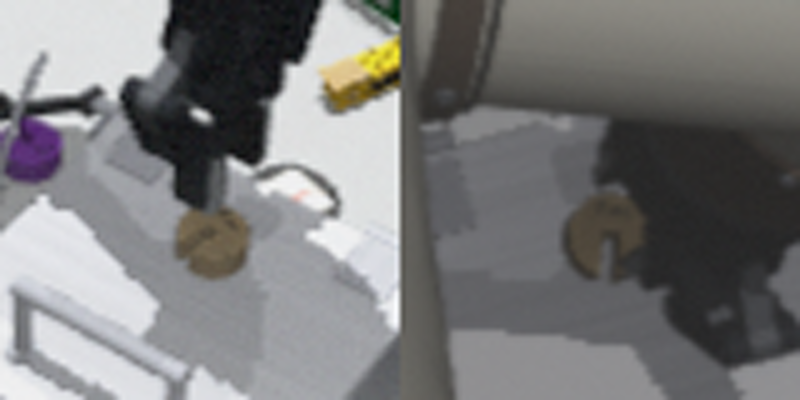

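The jaws closed to 27 mm without touching the 32 mm disc, so the fingertips are above it or beside it. I'll triangulate them from both views.

```bash
python3 - <<'E'
from h import *
for z in(.085,.1,.115,.13): print(z,onz("scene",374.8,276.4,z).round(4),[onz("top",u,v,z).round(4) for u,v in((429,240),(438,240))])
s=get_state();print(s["joint_pos"],s["position"])
E
```

```text
0.085 [ 0.5422 -0.1815  0.085 ] [array([ 0.5075, -0.2185,  0.085 ]), array([ 0.5077, -0.2353,  0.085 ])]
0.1 [ 0.5319 -0.1916  0.1   ] [array([ 0.5048, -0.2149,  0.1   ]), array([ 0.505 , -0.2314,  0.1   ])]
0.115 [ 0.5216 -0.2016  0.115 ] [array([ 0.5021, -0.2113,  0.115 ]), array([ 0.5023, -0.2275,  0.115 ])]
0.13 [ 0.5114 -0.2116  0.13  ] [array([ 0.4994, -0.2077,  0.13  ]), array([ 0.4996, -0.2236,  0.13  ])]
[-4.78824852e+00  2.09851234e+01 -1.80794109e+01 -1.18602743e-03
 -5.09348675e+01  2.06705430e+01] [ 0.51461989 -0.20346177  0.08511317]
```

>>> {"op": "play_rows", "data": {"motion": [[0,0,0,0,0,0],[0,0,0,0,0,0],[0,0,0,0,0,0],[0,0,0.05,0,0,0],[0,0,0.05,0,0,0],[0,0,0.05,0,0,0],[0,0,0,0,0,0],[0,0,0,0,0,0]], "jaw": 0}}

```text
time: 5.68
position: [0.5144, -0.2035, 0.0789]
tcp_rot: [[0.274, -0.962, -0.001], [-0.962, -0.274, 0.0], [-0.0, 0.0, -1.0]]
ft_force: [-0.1, 0.1, -0.2]
grip_width: 0.494
grip_force: 0.0
```

>>> {"op": "play_rows", "data": {"motion": [[0,0,0.05,0,0,0],[0,0,0.05,0,0,0],[0,0,0,0,0,0],[0,0,0,0,0,0],[0,0,0,0,0,0],[0,0,0,0,0,0],[0,0,0,0,0,0],[0,0,0,0,0,0]]}}

```text
time: 6.35
position: [0.5146, -0.2035, 0.0752]
tcp_rot: [[0.274, -0.962, 0.0], [-0.962, -0.274, -0.0], [0.0, -0.0, -1.0]]
ft_force: [-0.1, 0.0, 0.7]
grip_width: 0.502
grip_force: 0.0
```

>>> {"op": "play_rows", "data": {"motion": [[0,0,0.05,0,0,0],[0,0,0.05,0,0,0],[0,0,0.05,0,0,0],[0,0,0.05,0,0,0],[0,0,0,0,0,0],[0,0,0,0,0,0],[0,0,0,0,0,0],[0,0,0,0,0,0]]}}

```text
time: 7.02
position: [0.5147, -0.2035, 0.0672]
tcp_rot: [[0.274, -0.962, 0.0], [-0.962, -0.274, -0.0], [0.0, -0.0, -1.0]]
ft_force: [-0.1, 0.1, 0.6]
grip_width: 0.505
grip_force: 0.0
```

```bash
python3 - <<'E'
from h import *
import cv2
a=read_camera("scene")[230:330,320:420]; b=read_camera("top")[190:270,380:460]
cv2.imwrite("pics/g3.png",cv2.resize(a[:,:,::-1],None,fx=6,fy=6,interpolation=cv2.INTER_CUBIC))
for z in(.07,.08,.09,.1,.11):print(z,[((proj("scene",np.array([.5146,-.2035,z])+np.load("box.npz")["x"]*d)-[319.6,229.6])*6).round() for d in(-.021,.021)])
E
```

```text
0.07 [array([281., 411.]), array([343., 343.])]
0.08 [array([283., 393.]), array([345., 324.])]
0.09 [array([284., 375.]), array([347., 306.])]
0.1 [array([286., 356.]), array([349., 287.])]
0.11 [array([287., 337.]), array([351., 268.])]
```

View pics/g3.png

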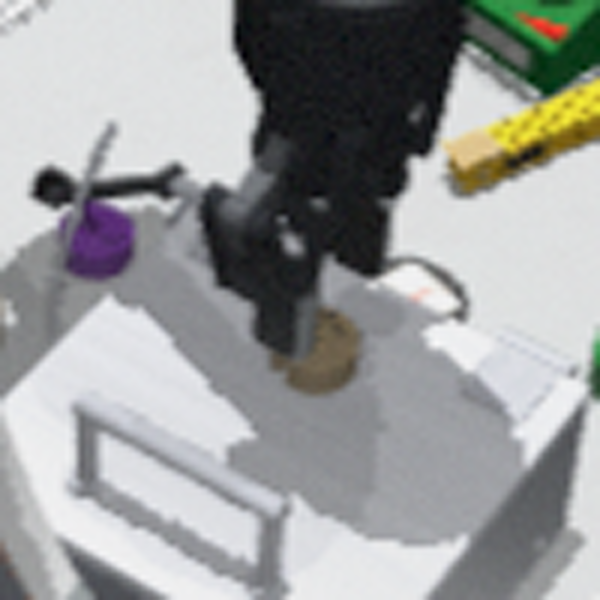

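Front fingertip's bottom edge is at crop (285,357), which puts it at z≈0.10 while the TCP reads 0.067. The real fingertips are therefore about 33 mm higher than reported at this opening. I'll go down further, watching the force.

>>> {"op": "play_rows", "data": {"motion": [[0,0,0.1,0,0,0],[0,0,0.1,0,0,0],[0,0,0.05,0,0,0],[0,0,0.05,0,0,0],[0,0,0,0,0,0],[0,0,0,0,0,0],[0,0,0,0,0,0],[0,0,0,0,0,0]]}}

```text
time: 7.78
position: [0.5148, -0.2035, 0.0553]
tcp_rot: [[0.274, -0.962, 0.0], [-0.962, -0.274, -0.0], [0.0, -0.0, -1.0]]
ft_force: [0.5, 0.3, -0.6]
grip_width: 0.496
grip_force: 0.0
```

>>> {"op": "play_rows", "data": {"motion": [[0,0,0.03,0,0,0],[0,0,0.03,0,0,0],[0,0,0.03,0,0,0],[0,0,0.03,0,0,0],[0,0,0,0,0,0],[0,0,0,0,0,0],[0,0,0,0,0,0],[0,0,0,0,0,0]]}}

```text
time: 8.45
position: [0.5147, -0.2035, 0.0504]
tcp_rot: [[0.274, -0.962, 0.0], [-0.962, -0.274, -0.0], [0.0, -0.0, -1.0]]
ft_force: [0.3, 0.5, 0.6]
grip_width: 0.499
grip_force: 0.0
```

>>> {"op": "play_rows", "data": {"motion": [[0,0,0,0,0,0],[0,0,0,0,0,0],[0,0,0,0,0,0],[0,0,0,0,0,0],[0,0,0,0,0,0],[0,0,0,0,0,0],[0,0,0,0,0,0],[0,0,0,0,0,0]], "jaw": 0.4}}

```text
time: 9.12
position: [0.5148, -0.2035, 0.0508]
tcp_rot: [[0.274, -0.962, 0.0], [-0.962, -0.274, -0.0], [0.0, -0.0, -1.0]]
ft_force: [-1.9, 0.9, 5.5]
grip_width: 0.316
grip_force: 47.0
```

>>> {"op": "play_rows", "data": {"motion": [[0,0,0,0,0,0],[0,0,-0.1,0,0,0],[0,0,-0.2,0,0,0],[0,0,-0.3,0,0,0],[0,0,-0.4,0,0,0],[0,0,-0.5,0,0,0],[0,0,-0.5,0,0,0],[0,0,-0.5,0,0,0]], "jaw": 1}}

```text
time: 9.78
position: [0.5142, -0.2034, 0.1511]
tcp_rot: [[0.273, -0.962, -0.001], [-0.962, -0.273, 0.0], [-0.0, 0.001, -1.0]]
ft_force: [1.3, 0.3, -1.2]
grip_width: 0.293
grip_force: 59.1
```

```bash
python3 - <<'E'
from h import *
import cv2
s=get_state();print(s["position"],s["ft_force"],s["grip_width"],s["grip_force"])
a=read_camera("scene")
cv2.imwrite("pics/g4.png",cv2.resize(a[200:320,310:430,::-1],None,fx=5,fy=5,interpolation=cv2.INTER_CUBIC))
E
```

```text
[ 0.51423496 -0.2034294   0.15112149] [ 1.31528827  0.31191315 -1.17380644] 0.29293031781160933 59.066845297347754
```

View pics/g4.png

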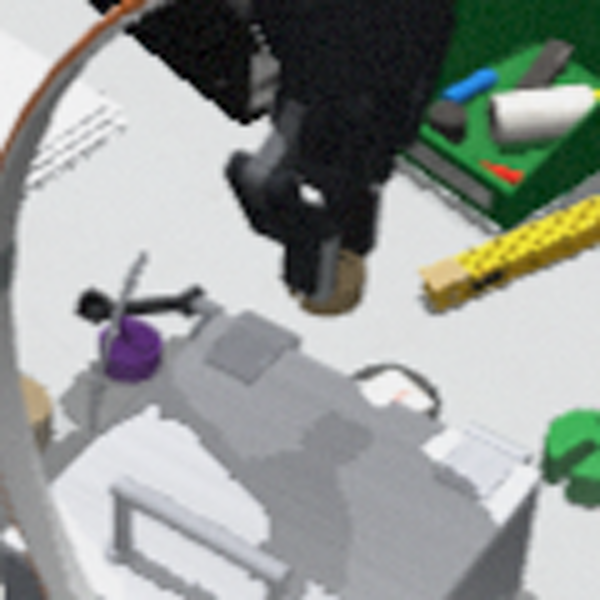

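The weight is gripped and lifted level, seen at crop (335,290). Its underside is 27 mm above the reported TCP. Carrying it to the papers at about (0.50, 0.15).

>>> {"op": "play_rows", "data": {"motion": [[0,0,-0.5,0,0,0],[0,0,-0.5,0,0,0],[-0.5,-0.12,0,0,0,0],[-0.8,-0.2,0,0,0,0],[-0.9,-0.22,0,0,0,0],[-0.9,-0.22,0,0,0,0],[-0.9,-0.22,0,0,0,0],[-0.9,-0.22,0,0,0,0]]}}

```text
time: 10.5
position: [0.5065, -0.0003, 0.1902]
tcp_rot: [[0.273, -0.962, -0.0], [-0.962, -0.273, 0.0], [-0.0, -0.0, -1.0]]
ft_force: [0.9, 1.1, -1.3]
grip_width: 0.292
grip_force: 59.1
```

>>> {"op": "play_rows", "data": {"motion": [[-0.9,-0.22,0,0,0,0],[-0.9,-0.22,0,0,0,0],[-0.9,-0.22,0,0,0,0],[-0.6,-0.15,0.3,0,0,0],[-0.3,-0.07,0.6,0,0,0],[0,0,0.7,0,0,0],[0,0,0.7,0,0,0],[0,0,0.7,0,0,0]]}}

```text
time: 11.17
position: [0.5013, 0.1468, 0.0691]
tcp_rot: [[0.274, -0.962, 0.0], [-0.962, -0.274, 0.001], [-0.0, -0.001, -1.0]]
ft_force: [-0.4, 1.0, -1.9]
grip_width: 0.293
grip_force: 59.1
```

>>> {"op": "play_rows", "data": {"motion": [[0,0,0.5,0,0,0],[0,0,0.5,0,0,0],[0,0,0.4,0,0,0],[0,0,0.3,0,0,0],[0,0,0.2,0,0,0],[0,0,0.1,0,0,0],[0,0,0.1,0,0,0],[0,0,0,0,0,0]]}}

```text
time: 11.83
position: [0.5015, 0.1463, -0.0139]
tcp_rot: [[0.274, -0.962, -0.0], [-0.962, -0.274, -0.0], [0.0, 0.0, -1.0]]
ft_force: [0.2, -0.1, -1.4]
grip_width: 0.299
grip_force: 59.1
```

>>> {"op": "play_rows", "data": {"motion": [[0,0,0.03,0,0,0],[0,0,0.03,0,0,0],[0,0,0,0,0,0],[0,0,0,0,0,0],[0,0,0,0,0,0],[0,0,0,0,0,0],[0,0,0,0,0,0],[0,0,0,0,0,0]]}}

```text
time: 12.5
position: [0.5016, 0.1464, -0.016]
tcp_rot: [[0.274, -0.962, 0.0], [-0.962, -0.274, 0.0], [-0.0, -0.0, -1.0]]
ft_force: [-0.3, -0.0, -1.6]
grip_width: 0.296
grip_force: 59.2
```

>>> {"op": "play_rows", "data": {"motion": [[0,0,0.03,0,0,0],[0,0,0.03,0,0,0],[0,0,0,0,0,0],[0,0,0,0,0,0],[0,0,0,0,0,0],[0,0,0,0,0,0],[0,0,0,0,0,0],[0,0,0,0,0,0]]}}

```text
time: 13.17
position: [0.5017, 0.1464, -0.0183]
tcp_rot: [[0.274, -0.962, 0.0], [-0.962, -0.274, 0.0], [-0.0, -0.0, -1.0]]
ft_force: [-1.4, 0.2, 3.3]
grip_width: 0.298
grip_force: 60.5
```

Contact: the force rose to +3.3 N. Releasing, then lifting straight up.

>>> {"op": "play_rows", "data": {"motion": [[0,0,0,0,0,0],[0,0,0,0,0,0],[0,0,0,0,0,0],[0,0,0,0,0,0],[0,0,0,0,0,0],[0,0,0,0,0,0],[0,0,0,0,0,0],[0,0,-0.1,0,0,0]], "jaw": -0.2}}

```text
time: 13.83
position: [0.501, 0.146, -0.015]
tcp_rot: [[0.273, -0.962, -0.001], [-0.962, -0.273, -0.001], [0.0, 0.002, -1.0]]
ft_force: [-0.0, -0.2, -0.1]
grip_width: 0.603
grip_force: 0.0
```

>>> {"op": "play_rows", "data": {"motion": [[0,0,-0.2,0,0,0],[0,0,-0.4,0,0,0],[0,0,-0.8,0,0,0],[0,0,-1,0,0,0],[0,0,-1,0,0,0],[0,0,-1,0,0,0],[0,0,-1,0,0,0],[0,0,-0.2,0,0,0]]}}

```text
time: 14.5
position: [0.5053, 0.1476, 0.2184]
tcp_rot: [[0.275, -0.961, 0.014], [-0.961, -0.275, 0.006], [-0.002, -0.015, -1.0]]
ft_force: [0.3, 0.1, -0.4]
grip_width: 0.595
grip_force: 0.0
```

```bash
python3 - <<'E'
from h import *
import cv2
s=get_state();print(s["time"],s["position"],s["ft_force"],s["grip_width"])
for n in("top","scene"):
    im=read_camera(n); hsv=cv2.cvtColor(im,cv2.COLOR_RGB2HSV)
    m=cv2.inRange(hsv,(8,60,40),(25,200,255))
    k,l,st,ce=cv2.connectedComponentsWithStats(m)
    for i in range(1,k):
        if 60<st[i,4]<900 and st[i,2]<40: print(n,ce[i].round(1),st[i], onz(n,*ce[i],.022).round(4))
a=read_camera("scene")[250:320,300:400]
cv2.imwrite("pics/idx.png",cv2.resize(a[:,:,::-1],None,fx=8,fy=8,interpolation=cv2.INTER_CUBIC))
b=np.load("box.npz")
W=lambda q:b["c"]+b["x"]*q[0]+b["y"]*q[1]+np.array([0,0,q[2]])
f=lambda q:((proj("scene",W(q))-[299.6,249.6])*8).round()
print("hinge",f((.085,.1,.074)),"BLcorner",f((.085,.085,.078)),"FLcorner",f((-.085,.085,.078)),"FR",f((-.085,-.085,.078)))
for t in(.4,.5,.6,.7,.8): print(t,f((.085-.1*np.cos(t),.1,.074+.1*np.sin(t))),"r88",f((.085-.088*np.cos(t),.1,.074+.088*np.sin(t))))
E
```

```text
14.5 [0.50526819 0.14761626 0.21843614] [ 0.27776593  0.1086522  -0.35587419] 0.5947302948611805
top [555.8 152.9] [551 121  10  58 226] [ 0.7045 -0.5015  0.022 ]
top [368.6 160. ] [365 155   9  11  80] [ 0.683  -0.1146  0.022 ]
top [236.2 246.3] [230 241  15  14 121] [0.5017 0.1469 0.022 ]
top [338.4 271.3] [329 261  21  21 271] [ 0.4547 -0.0537  0.022 ]
scene [44.5  5.2] [ 36   0  19  16 120] [0.5201 2.3657 0.022 ]
scene [266.9  72.2] [249  56  37  31 571] [0.997  0.9703 0.022 ]
scene [279.3 230.2] [274 225  11  11  97] [0.4976 0.1402 0.022 ]
scene [401.8 255.9] [394 252  22  10 103] [ 0.6858 -0.1282  0.022 ]
scene [ 37.4 291.7] [ 28 289  19   6  64] [-0.0741  0.3062  0.022 ]
scene [127.4 330.5] [115 305  31  55 565] [0.0503 0.0685 0.022 ]
scene [107.4 368.9] [ 93 362  31  11  74] [-0.0199 -0.0003  0.022 ]
scene [256.3 432.7] [238 410  36  45 508] [ 0.1487 -0.3015  0.022 ]
hinge [388.  83.] BLcorner [431.  95.] FLcorner [ 71. 457.] FR [612. 775.]
0.4 [201. 172.] r88 [224. 161.]
0.5 [210. 140.] r88 [233. 133.]
0.6 [222. 107.] r88 [243. 104.]
0.7 [235.  74.] r88 [255.  75.]
0.8 [250.  40.] r88 [268.  46.]
```

View pics/idx.png

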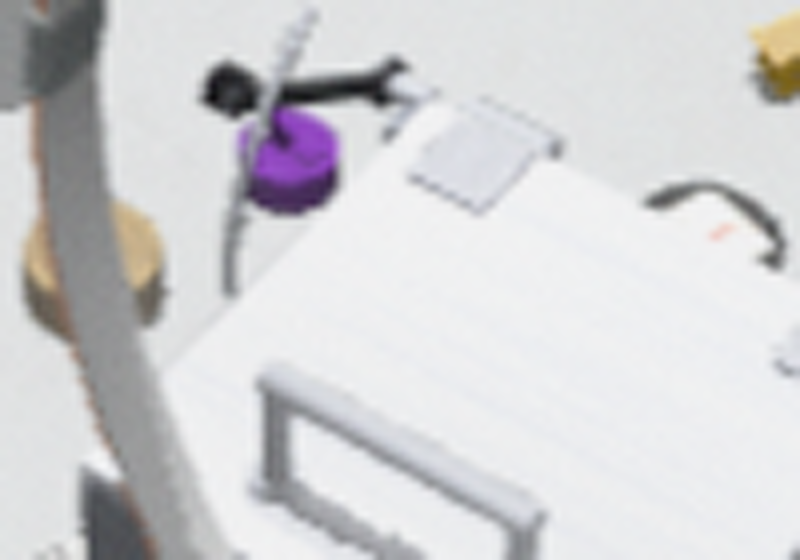

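The weight lies on the papers at (0.502, 0.147), top-view pixel (236,246), well inside the edges. The index arm runs from crop (388,83) to (280,95), so about 0.6 rad. I'll fit its line and move over the handle.

>>> {"op": "play_rows", "data": {"motion": [[0.8,0.42,0,0,0,0],[0.85,0.445,0,0,0,0],[0.85,0.445,0,0,0,0],[0.85,0.445,0,0,0,0],[0.85,0.445,0,0,0,0],[0.85,0.445,0,0,0,0],[0.85,0.445,0,0,0,0],[0.85,0.445,0,0,0,0]]}}

```text
time: 15.32
position: [0.4373, -0.1535, 0.2078]
tcp_rot: [[0.274, -0.962, -0.004], [-0.962, -0.274, 0.0], [-0.001, 0.004, -1.0]]
ft_force: [1.5, 0.1, -0.9]
grip_width: 0.601
grip_force: 0.0
```

>>> {"op": "play_rows", "data": {"motion": [[0.85,0.445,0,0,0,0],[0.85,0.445,0,0,0,0],[0.05,0.025,0.5,0,0,0],[0,0,0.5,0,0,0],[0,0,0,0,0,0],[0,0,0,0,0,0],[0,0,0,0,0,0],[0,0,0,0,0,0]]}}

```text
time: 15.98
position: [0.4242, -0.2292, 0.1703]
tcp_rot: [[0.275, -0.961, 0.001], [-0.961, -0.275, -0.001], [0.001, -0.001, -1.0]]
ft_force: [-0.2, 0.1, 0.0]
grip_width: 0.603
grip_force: 0.0
```

```bash
cat > idx.py <<'E'
from h import *
import cv2
b=np.load("box.npz")
W=lambda q:b["c"]+b["x"]*q[0]+b["y"]*q[1]+np.array([0,0,q[2]])
def box(n,u,v,yb):
    P=onplane(n,u,v,W((0,yb,0)),b["y"])-b["c"]; return np.array([P@b["x"],P[2]])
def ang(p,q,yb,n="scene"):
    P,Q=box(n,*p,yb),box(n,*q,yb); return P.round(4),Q.round(4),np.arctan2(Q[1]-P[1],P[0]-Q[0]).round(3)
E
python3 - <<'E'
from idx import *
im=cv2.imread("pics/scene0.png").max(2)
pts=[]
for u in range(337,347):
    w=np.clip(110-im[254:268,u].astype(float),0,None); 
    if w.sum()>0: pts.append((u,254+(w*np.arange(14)).sum()/w.sum()))
pts=np.array(pts);print(pts.round(1).tolist())
k=np.polyfit(pts[:,0],pts[:,1],1); 
print(ang((346,np.polyval(k,346)),(336,np.polyval(k,336)),.1))
s=get_state();print(s["position"],s["tcp_rot"].round(3) if hasattr(s["tcp_rot"],"round") else s["tcp_rot"])
d=np.array([.4235,-.2315,.07])-s["position"];print("tool shift/40mm",(np.array(s["tcp_rot"]).T@d/.04).round(3))
E
```

```text
[[337.0, 261.5], [338.0, 261.4], [339.0, 261.2], [340.0, 261.0], [341.0, 260.8], [342.0, 260.6], [343.0, 260.5], [344.0, 260.5], [345.0, 260.5], [346.0, 260.5]]
(array([0.076 , 0.0802]), array([0.0354, 0.1087]), np.float64(0.611))
[ 0.42419333 -0.22915487  0.17034695] [[ 0.275 -0.961  0.001]
 [-0.961 -0.275 -0.001]
 [ 0.001 -0.001 -1.   ]]
tool shift/40mm [0.049 0.035 2.509]
```

Index angle is about 0.61 rad, and the line also passes through the known hinge, so the two agree. Going down onto the bar.

>>> {"op": "play_rows", "data": {"motion": [[0.05,0.03,0.4,0,0,0],[0,0,0.4,0,0,0],[0,0,0.4,0,0,0],[0,0,0.4,0,0,0],[0,0,0.4,0,0,0],[0,0,0.3,0,0,0],[0,0,0.2,0,0,0],[0,0,0,0,0,0]]}}

```text
time: 16.65
position: [0.4224, -0.2311, 0.0687]
tcp_rot: [[0.274, -0.962, -0.002], [-0.962, -0.274, 0.0], [-0.001, 0.002, -1.0]]
ft_force: [-0.1, 0.4, 0.3]
grip_width: 0.602
grip_force: 0.0
```

>>> {"op": "play_rows", "data": {"motion": [[0,0,0,0,0,0],[0,0,0,0,0,0],[0,0,0,0,0,0],[0,0,0,0,0,0],[0,0,0,0,0,0],[0,0,0,0,0,0],[0,0,0,0,0,0],[0,0,0,0,0,0]], "jaw": 1}}

```text
time: 17.32
position: [0.4244, -0.2317, 0.0704]
tcp_rot: [[0.274, -0.962, 0.003], [-0.962, -0.274, -0.001], [0.001, -0.003, -1.0]]
ft_force: [4.0, 4.9, 4.3]
grip_width: 0.085
grip_force: 58.9
```

The bar is gripped: opening 0.085, 59 N. Lifting along the handle's arc.

>>> {"op": "play_rows", "data": {"motion": [[0,-0.032,-0.089,0,0,0],[0,-0.032,-0.089,0,0,0],[0,-0.032,-0.089,0,0,0],[0,-0.032,-0.089,0,0,0],[0,-0.041,-0.086,0,0,0],[0,-0.041,-0.086,0,0,0],[0,-0.041,-0.086,0,0,0],[0,-0.041,-0.086,0,0,0]]}}

```text
time: 17.98
position: [0.4337, -0.2287, 0.0961]
tcp_rot: [[0.273, -0.962, -0.002], [-0.962, -0.273, 0.0], [-0.0, 0.001, -1.0]]
ft_force: [5.9, -2.2, -9.9]
grip_width: 0.084
grip_force: 58.3
```

>>> {"op": "play_rows", "data": {"motion": [[0,-0.049,-0.081,0,0,0],[0,-0.049,-0.081,0,0,0],[0,-0.049,-0.081,0,0,0],[0,-0.049,-0.081,0,0,0],[0,-0.057,-0.076,0,0,0],[0,-0.057,-0.076,0,0,0],[0,-0.057,-0.076,0,0,0],[0,-0.057,-0.076,0,0,0]]}}

```text
time: 18.65
position: [0.4479, -0.2245, 0.1208]
tcp_rot: [[0.273, -0.962, -0.006], [-0.962, -0.273, -0.0], [-0.002, 0.006, -1.0]]
ft_force: [1.5, -5.5, -8.0]
grip_width: 0.083
grip_force: 58.4
```

>>> {"op": "play_rows", "data": {"motion": [[0,-0.064,-0.069,0,0,0],[0,-0.064,-0.069,0,0,0],[0,-0.064,-0.069,0,0,0],[0,-0.064,-0.069,0,0,0],[0,-0.071,-0.063,0,0,0],[0,-0.071,-0.063,0,0,0],[0,-0.071,-0.063,0,0,0],[0,-0.071,-0.063,0,0,0]]}}

```text
time: 19.32
position: [0.4653, -0.2193, 0.1414]
tcp_rot: [[0.272, -0.962, -0.014], [-0.962, -0.273, -0.001], [-0.003, 0.013, -1.0]]
ft_force: [-4.0, -7.6, -5.1]
grip_width: 0.081
grip_force: 58.4
```

```bash
python3 - <<'E'
from idx import *
im=read_camera("scene"); cv2.imwrite("pics/l_full.png",im[:,:,::-1])
cv2.imwrite("pics/l1.png",cv2.resize(im[200:310,300:420,::-1],None,fx=5.4,fy=5.4,interpolation=cv2.INTER_CUBIC))
s=get_state();p=np.array(s["position"]);q=p-b["c"];h=np.array([q@b["x"],q@b["y"],p[2]+.048]);print(s["time"],p,"handle box",h,"lid",np.arctan2(h[2]-.074,.085-h[0])-.2946,s["ft_force"],s["grip_width"],s["grip_force"])
E
```

```text
19.3667 [ 0.46581941 -0.21921486  0.14204817] handle box [-0.01510196  0.0008745   0.19004817] lid 0.5644385374323605 [-4.70618575 -5.31766132 -1.08764486] 0.08524198081015341 58.59305262565613
```

View pics/l1.png

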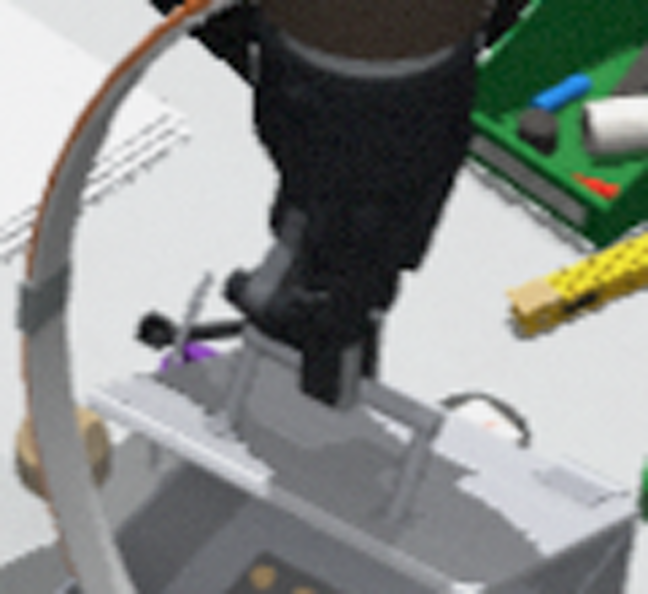

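The lid is raised. Its front-left corner is at crop (90,402) and its front edge runs through (270,488). The arm's clamp is still visible at (155,328). I'll compare the corner with predictions for several lid angles.

```bash
python3 - <<'E'
from idx import *
f=lambda q:((proj("scene",W(q))-[299.6,199.6])*5.4).round()
for a in(.45,.5,.55,.6,.65,.7):
    d=np.array([-np.cos(a),np.sin(a)]);n=np.array([np.sin(a),np.cos(a)]);h=np.array([.085,.074])
    t=h+.17*d+.004*n; u=h+.17*d-.004*n
    m=f((t[0],.085,t[1])),f((t[0],.04,t[1])),f((u[0],.085,u[1]))
    print(a,"FL top",m[0],"y40 top",m[1],"FL bot",m[2])
# front edge in image: transition light->dark going down, at columns; subpixel
im=cv2.imread("pics/l_full.png").mean(2)
for u in range(318,352,4): print(u,im[268:296,u].astype(int).tolist())
s=get_state();p=np.array(s["position"]);print(p,s["ft_force"],s["dq"])
E
```

```text
0.45 FL top [ 74. 423.] y40 top [170. 475.] FL bot [ 69. 441.]
0.5 FL top [ 80. 403.] y40 top [176. 455.] FL bot [ 74. 422.]
0.55 FL top [ 87. 383.] y40 top [183. 435.] FL bot [ 81. 402.]
0.6 FL top [ 95. 363.] y40 top [191. 414.] FL bot [ 88. 382.]
0.65 FL top [103. 342.] y40 top [200. 394.] FL bot [ 95. 361.]
0.7 FL top [111. 322.] y40 top [209. 373.] FL bot [103. 341.]
318 [223, 223, 223, 210, 219, 218, 198, 184, 171, 164, 131, 114, 114, 114, 116, 120, 116, 96, 91, 89, 90, 101, 128, 143, 153, 157, 161, 161]
322 [222, 222, 216, 202, 201, 199, 196, 218, 200, 188, 182, 217, 224, 205, 158, 147, 147, 148, 146, 145, 147, 148, 149, 149, 147, 146, 147, 146]
326 [225, 183, 190, 196, 202, 198, 196, 201, 209, 223, 201, 190, 148, 142, 146, 149, 147, 142, 145, 148, 144, 147, 146, 147, 140, 121, 107, 96]
330 [130, 117, 113, 157, 189, 198, 199, 197, 196, 200, 202, 223, 204, 185, 161, 141, 144, 144, 152, 133, 117, 106, 101, 93, 94, 94, 93, 89]
334 [110, 113, 111, 116, 114, 157, 190, 199, 200, 200, 196, 200, 197, 224, 205, 189, 163, 117, 96, 90, 87, 89, 87, 89, 92, 93, 89, 91]
338 [122, 123, 118, 114, 115, 115, 113, 114, 112, 171, 164, 169, 192, 199, 198, 226, 208, 192, 166, 108, 82, 86, 86, 85, 87, 89, 91, 92]
342 [118, 123, 119, 111, 115, 119, 126, 125, 126, 127, 135, 134, 159, 170, 192, 198, 201, 225, 213, 192, 177, 112, 85, 84, 85, 85, 87, 88]
346 [114, 114, 117, 114, 118, 129, 131, 129, 122, 118, 112, 114, 110, 113, 114, 114, 157, 193, 198, 223, 216, 194, 178, 124, 102, 107, 106, 108]
350 [130, 129, 131, 131, 131, 131, 129, 132, 130, 129, 129, 122, 113, 114, 112, 116, 114, 116, 115, 161, 131, 132, 147, 147, 141, 117, 107, 106]
[ 0.46581941 -0.21921486  0.14204817] [-4.70618575 -5.31766132 -1.08764486] [-0.0500488  -0.46677888 -0.31353367 -0.20412884  0.68270311  0.28930919]
```

The front edge fits a lid angle of about 0.55. Lifting another 0.055 or so.

>>> {"op": "play_rows", "data": {"motion": [[0,-0.04,-0.033,0,0,0],[0,-0.04,-0.033,0,0,0],[0,-0.04,-0.033,0,0,0],[0,-0.04,-0.033,0,0,0],[0,0,0,0,0,0],[0,0,0,0,0,0],[0,0,0,0,0,0],[0,0,0,0,0,0]]}}

```text
time: 20.03
position: [0.4713, -0.2176, 0.1471]
tcp_rot: [[0.272, -0.962, -0.013], [-0.962, -0.272, -0.001], [-0.003, 0.013, -1.0]]
ft_force: [-5.3, -6.5, -2.9]
grip_width: 0.085
grip_force: 58.7
```

```bash
cat > lid.py <<'E'
from idx import *
im=read_camera("scene"); cv2.imwrite("pics/l_full2.png",im[:,:,::-1]); g=cv2.cvtColor(im,cv2.COLOR_RGB2GRAY).astype(float)
# bright top rim and bottom of the lid's front face, per column
rows=[]
for u in range(330,346,2):
    c=g[255:296,u]; k=int(np.argmax(c[8:]-0))+8; e=k+int(np.argmin(np.diff(c[k:k+7]))); rows.append((u,255+k,255+e+.5,int(c[k])))
print(rows)
h=np.array([.085,.074])
def rowat(a,sg,u):
    d=np.array([-np.cos(a),np.sin(a)]);n=np.array([np.sin(a),np.cos(a)]);t=h+.17*d+sg*.004*n
    p,q=proj("scene",W((t[0],.085,t[1]))),proj("scene",W((t[0],.0,t[1]))); return p[1]+(u-p[0])*(q[1]-p[1])/(q[0]-p[0])
from scipy.optimize import brentq
for i,sg in((1,1),(2,-1)): print([round(brentq(lambda a:rowat(a,sg,r[0])-r[i],.2,1),3) for r in rows])
pts=[]
gm=im.max(2)
for u in range(332,347):
    w=np.clip(110-gm[254:268,u].astype(float),0,None)
    if w.sum()>0: pts.append((u,round(254+(w*np.arange(14)).sum()/w.sum(),1)))
print("arm",pts)
s=get_state();p=np.array(s["position"]);q=p-b["c"];hb=(q@b["x"],p[2]+.048);print(s["time"],hb,"kin",np.arctan2(hb[1]-.074,.085-hb[0])-.2946,s["ft_force"])
E
python3 lid.py
```

```text
[(330, 274, 277.5, 224), (332, 275, 278.5, 224), (334, 276, 279.5, 222), (336, 277, 280.5, 223), (338, 278, 281.5, 221), (340, 279, 282.5, 221), (342, 280, 283.5, 220), (344, 282, 284.5, 221)]
[0.596, 0.597, 0.598, 0.599, 0.6, 0.6, 0.601, 0.591]
[0.605, 0.606, 0.607, 0.608, 0.609, 0.61, 0.61, 0.611]
arm [(332, np.float64(261.6)), (334, np.float64(262.3)), (335, np.float64(261.4)), (336, np.float64(261.4)), (337, np.float64(261.4)), (338, np.float64(261.3)), (339, np.float64(261.1)), (340, np.float64(260.9)), (341, np.float64(260.6)), (342, np.float64(260.5)), (343, np.float64(260.5)), (344, np.float64(260.5)), (345, np.float64(260.4)), (346, np.float64(259.8))]
20.0833 (np.float64(-0.009370418483629633), np.float64(0.19508877606091884)) kin 0.6141749008085495 [-5.3565396  -6.69569554 -2.47463074]
```

```bash
python3 -c "
from rig import *
s=get_state();print(s['dq'],s['grip_force']);print(finish_job())"
```

```text
[-0.00316671 -0.00737155 -0.03936203 -0.09792086  0.02558223  0.09195076] 58.682454228401184
the job is handed in; nothing more can be done
None
```

I handed the job in: the brass weight lies released on the papers, and the gripper holds the lid still at about 0.605 rad against the index arm's roughly 0.61 rad; no verdict came back.

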